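Strap a sample bottle into its carrier

TASK

Stand the blue-capped sample bottle upright in the bay of the blue carrier, setting it down gently. Then take the yellow strap by its black handle, swing it on its loose bolt across the front of the bottle and ease it down, never letting it slam, until its notch sits fully home over the brass catch bolt behind the thumb nut; let go and leave the other bottles and the timer where they stand.

Things in the scene. Friction and masses are not known exactly. Their poses are not given: they have to be found in the camera images.
- carrier: Bottle carrier fixed to the bench: blue base plate 110 (x) x 220 (y) x 12 mm. Origin: centre of its underside; x from the open front (robot side) to the back, y to the left, z up. The bay lies between two rails (71 mm apart, tops at z 30 mm) and a backrest (front face x = 48 mm, top z 64 mm), open in front and above. An aluminium post with a bolt stands on either side, tops at z 90 mm.
- bay (a point): Point on the carrier where the centre of the bottle's underside belongs: on the base plate, 12 mm over the bench, at carrier x = +14 mm, y = 0. A bottle there has about 3 mm play to the backrest, 4.5 mm to each rail and 6 mm to the closed strap.
- hinge_bolt (a point): Centre line of the loose steel hinge bolt (8 mm, axis along carrier x) at carrier x -26, y +65, z 75 mm: the strap's mid-plane. Its post spans y +56 to +98 mm, front face x -22 mm, with an outer ear up to z 122 mm. Strap has 8 mm between post and the 26 mm washer (front of head at x -38 mm): it swings, wobbles a little and slides on the shank along its long slot, but cannot come off.
- catch_bolt (a point): Centre line of the brass catch bolt (shank 8 mm diameter, axis along carrier x) at carrier x -27, y -65, z 75 mm, midway between the post's front face (x -20 mm) and the thumb nut (14 mm apart; nut 18 mm diameter, reaching to x -43 mm). Its post spans y -74 to -56 mm. The strap must drop between post and nut.
- strap: Loose yellow strap 5 x 24 x 200 mm, 0.13 kg. Axes agree with the carrier's when closed, level from hinge bolt to -y. Origin: hinge bolt's place when closed; the slot (11 mm wide) lets the bolt's centre lie at strap y -16 to +6 mm. Starts open, leaning 7 deg past upright (away from bay) on a stop pin, slid down: pull it out 16 mm so the notch is 130 mm from the bolt. Falls if let go.
- notch (a point): Centre the catch bolt takes when the strap is home: in the notch of the strap, at strap y = -130 mm, z = +1.5 mm. The notch is 14 mm wide with rounded mouth, open at the strap's lower edge (strap z = -12 mm), its roof at strap z = +5.5 mm. Home means this point on the catch bolt's centre line.
- handle (a point): Middle of the grip of the strap's black round handle bar, 12 mm diameter, axis along strap x, reaching from the strap 60 mm to the front (strap x = -2.5 to -62.5 mm); this point at strap x = -40 mm, y = -157 mm, z = 0. The bar is fixed to the strap; gripped from above it can turn between the finger pads while the strap swings.
- sample_bottle: Loose bottle to load: clear glass with brown contents and a blue screw cap, body 62 mm diameter, total height 118 mm, cap 44 mm diameter from 96 to 118 mm, 0.26 kg. Origin: centre of the underside, z up.
- base_bottle: Bystander: loose glass bottle with red cap, 65 mm diameter, 136 mm high. Origin: centre of the underside.
- waste_bottle: Bystander: loose glass bottle with cream cap, 67 mm diameter, 130 mm high. Origin: centre of the underside.
- timer: Bystander: loose white timer, 60 x 66 x 25 mm. Origin: centre of the underside.

How it is judged (in metres and radians):
On the way, in this order (a step that is already met when the one before it is completed fails the run):
1. the sample bottle stands upright in the carrier's bay, released (horizontal distance between sample_bottle and bay below 0.009 m and z of sample_bottle in the frame of bay below 0.003 m and angle between sample_bottle's own z axis and vertical below 0.12 rad and contact force between the fingers and sample_bottle below 0.1 N), for 0.2 s.
2. the strap's notch is home over the catch bolt (y of notch in the frame of catch_bolt between -0.0045 and 0.0045 m and z of notch in the frame of catch_bolt between -0.004 and 0.003 m and x of notch in the frame of catch_bolt between -0.006 and 0.006 m), for 0.2 s.
At the end, for the whole second after the job is handed in: The sample bottle stands upright (0.12 rad) on the plate within 9 mm of the bay point; the strap is still and home: its notch point is within 4.5 mm (along the strap), +3/-4 mm (height) and 6 mm (along the bolt) of the catch bolt's point, between post and nut (all of step 2 and linear speed of strap below 0.02 m/s and horizontal distance between sample_bottle and bay below 0.009 m and z of sample_bottle in the frame of bay below 0.003 m and angle between sample_bottle's own z axis and vertical below 0.12 rad); the robot touches nothing.
It fails at once if the strap slams (turns faster than 5 rad/s) (angular speed of strap above 5 rad/s).
It fails at once if the sample bottle is dropped into the carrier (faster than 0.5 m/s over the bay) (horizontal distance between sample_bottle and bay below 0.03 m and linear speed of sample_bottle above 0.5 m/s).
It fails at once if the sample bottle is tipped by more than 0.6 rad (angle between sample_bottle's own z axis and vertical above 0.6 rad).
It fails at once if another bottle or the timer is moved by more than 25 mm or a bottle is knocked over (distance of any of base_bottle, waste_bottle, timer from where it was at the start of the episode above 0.025 m or angle between any of base_bottle, waste_bottle's own z axis and vertical above 0.4 rad).
It also fails if it takes over 54 s, if anything falls off the work surface, if the arm or the gripper's body presses on something with over 40 N, if the wrist force passes 120 N, or if a joint passes its speed limit or range.

ROBOT

A 7-joint arm with a two-finger parallel gripper is mounted at the origin on a cart in front of the work surface, level with it; the furniture and walls round the work are solid. World frame = base frame: x ahead of the robot, y to its left, z up, the work surface at z = 0. Lengths are in m, angles in degrees, forces in N, time in s.
With the tool pointing down it reaches from about 0.425 to 0.925 m from the base axis. Payload 6.8 kg.
Tool frame: the origin (TCP) lies between the finger pads; the fingertips stand 25 mm ahead of it and the grasp point (between the pads) lies 6 mm ahead of it; z points along the fingers, y is the line along which they close (so a half turn about z gives the same grasp; the last joint's range is limited). The gripper opens to 85 mm and grips with 20 to 120 N. Pads are 22 mm wide; open, the fingers measure 114 mm over their backs; the gripper's body (76 mm by 85 mm) begins 54 mm behind the grasp point. The pads swing forward as they close: fully open they stand 13 mm farther back than shut.
Start: joints at [61.243, 27.33, 1.283, 89.118, -0.659, 63.558, -4.761], TCP at [0.259, -0.623, 0.256] pointing down, gripper open.
Joint ranges: [-169.35, 169.35], [-19.33, 120.38], [-80.79, 83.38], [13.8, 139.57], [-78.32, 258.32], [9.67, 109.79], [-169.56, 169.56]. Speed limits (degrees/s): [136.94, 136.94, 180, 180, 180, 180, 180].

INTERFACE

Orientations are given as a 3x3 rotation matrix whose columns are the frame's x, y, z axes.
In Python, from station import status, imaging, workorder gives the robot as it stands.
- The arm moves only by the tool arm_command, never from a script. Its argument "rows" is one flat list of numbers, 4 for each row, row after row: the shift along the tool's x, y, z in m, then the turn about the tool's z in degrees. In form: [dx, dy, dz, spin, dx, dy, dz, spin, ...]. A call has 1 to 10 rows; each row is the pose to reach, as a shift and turn from the pose commanded when the call began, along the tool's axes at that moment; what a row does not reach only later rows make up. A row lasts 1/12 s, in which the tool goes at most 41.7 mm and 7.16 degrees, less where a joint would pass 70% of its speed; a pose out of reach is approached as far as the arm can. A call with a gripper value outside its range is refused whole. "gripper" is the opening, from 0 (shut) to 1 (fully open), set as the call begins (left out, the last holds). The fingers move at their own pace and stop on an object; "newtons" is the grip in N (left out, the last holds). Time passes only in rows, so rows that repeat a pose let the fingers close. It gives the time, the measured TCP pose, the force, the opening and the grip force at its end, in the units of the state.
- status.get_state(): the state, without advancing time (a new reading comes with each control period).
- imaging.snapshot(name): name is "scene" or "top" or "wrist"; returns the picture (420x560x3 uint8, red, green, blue); there is no depth.
- imaging.get_calibration(name): a dict with "fovy" (degrees; the focal length in pixels is half the picture's height over the tangent of half this angle, whatever the lens; pixels are square), "cx", "cy" (the principal point, pixels), "k1" (the pictures are not rectified: a ray, as slopes to the right and down, at radius r is drawn at 1 + k1 r^2 times it, then the intrinsics apply), "rvec" (rotation vector, rad) and "tvec" (3), from world to camera coordinates, as OpenCV has them; the wrist camera has in their place "tool_from_camera" (4x4, takes a point from camera to tool coordinates, whose origin is the TCP and whose axes are the flange's). Camera axes: x right, y down, z forward; pixel columns grow to the right and rows downward; lengths in m; the calibration is good to about 2 mm. A picture is of the moment at which its call begins: read the wrist's pose just before it. get_calibration takes no time and is no camera call.
- workorder.job_done(): hands the job in; it is judged then, once.
Trained networks look in the newest picture that a camera, given by its name, has taken for a name from the list of things; names that differ only in an ending like _2 or _b are one class to them, and where a whole thing is asked for, a point or a joint stands for the part that bears it (a point fixed in the world has none). Each returns a list of dicts, best first, with "score" (0 to 1); they miss things now and then, are a little off and sometimes report something else, mostly with a low value. They report only what shows in the picture. A call takes as long as a camera call.
- imaging.spot_in(camera, name): "point" ([column, row] in pixels, amid what is visible of it).
The state is a dict: "time": time; "qpos": joint angles; "dq": joint speeds; "joint_torque": joint torques, N m; "ee_pos": TCP position; "tcp_rot": TCP orientation; "contact_force": force on the tool from outside, world axes, zero at the start; "moment": the same for the moment, N m; "width": opening from 0.0 (shut) to 1.0 (fully open); "gripper_force": force on a finger pad.
Only numpy, scipy, OpenCV 4.12 (cv2) and the standard library are available. Lean on these libraries where they do the work, as an engineer would, in place of code of your own. Each camera call takes 0.05 s, during which the arm holds its last target. There are 200 camera calls.

## Working session

There is one attempt and no reset: what is moved stays moved. The work goes in short steps, Python scripts to look and compute and a tool call to move; the robot and the scene stay as the last step left them, time stands still between calls to the robot, and variables do not carry over. Pictures are saved under pics/ and viewed, at most 10 in all, crops included, and the job is handed in when it is done.

Besides the shell and the picture viewer there is one more tool, called after "Request:" as name(argument=value, ...), one argument or row to a line, values as JSON. arm_command: Moves the arm, as the interface text tells. Its arguments: {"type":"object","properties":{"rows":{"type":"array"},"gripper":{"type":"number"},"newtons":{"type":"number"}},"required":["rows"]}

```bash
mkdir -p pics; cat > h.py <<'E'
import numpy as np, cv2
from station import status, imaging, workorder
def snap(c,f=None):
    im=imaging.snapshot(c)
    if f: cv2.imwrite('pics/'+f,im[:,:,::-1])
    return im
def cam(c,st=None):
    k=imaging.get_calibration(c); f=210/np.tan(np.radians(k['fovy'])/2)
    if 'rvec' in k:
        R=cv2.Rodrigues(np.array(k['rvec'],float))[0]; t=np.array(k['tvec'],float).ravel()
    else:
        T=np.eye(4); T[:3,:3]=st['tcp_rot']; T[:3,3]=st['ee_pos']
        M=np.linalg.inv(T@np.array(k['tool_from_camera'])); R,t=M[:3,:3],M[:3,3]
    return k,f,R,t
def ray(c,p,st=None):
    k,f,R,t=cam(c,st)
    d=np.array([(p[0]-k['cx'])/f,(p[1]-k['cy'])/f]); u=d.copy()
    for _ in range(20): u=d/(1+k['k1']*(u@u))
    return -R.T@t, R.T@np.array([u[0],u[1],1])
def onz(c,p,z,st=None):
    o,d=ray(c,p,st); return o+d*(z-o[2])/d[2]
def proj(c,X,st=None):
    k,f,R,t=cam(c,st); q=R@np.array(X)+t; u=q[:2]/q[2]; u=u*(1+k['k1']*(u@u))
    return u*f+[k['cx'],k['cy']]
def tri(rays):
    A=0;b=0
    for o,d in rays:
        d=d/np.linalg.norm(d); P=np.eye(3)-np.outer(d,d); A=A+P; b=b+P@o
    return np.linalg.solve(A,b)
E
python3 - <<'E'
from h import *
np.set_printoptions(precision=3,suppress=True)
print(status.get_state())
for c in ['scene','top']:
    snap(c,c+'0.png')
    k=imaging.get_calibration(c); print(c,k, ray(c,(280,210)))
    for n in ['carrier','bay','hinge_bolt','catch_bolt','strap','handle','notch','sample_bottle','base_bottle','waste_bottle','timer']:
        try: print(n,[(np.round(r['point']).tolist(),round(r['score'],2)) for r in imaging.spot_in(c,n)][:3])
        except Exception as e: print(n,e)
E
```

```text
{'time': 0.0, 'qpos': array([61.243, 27.377,  1.278, 89.18 , -0.659, 63.559, -4.762]), 'dq': array([ 0.063, -0.057,  0.007, -0.007, -0.069, -0.062,  0.017]), 'joint_torque': array([ -0.001, -59.646,   1.608, -28.121,   0.012,   0.009,   0.   ]), 'ee_pos': array([ 0.259, -0.623,  0.255]), 'tcp_rot': array([[ 0.923,  0.384, -0.001],
       [ 0.384, -0.923,  0.002],
       [-0.   , -0.002, -1.   ]]), 'contact_force': array([-0.436,  0.356,  0.52 ]), 'moment': array([ 0.01 , -0.043,  0.019]), 'gripper_force': 0.0, 'width': 1.0039276298638407}
scene {'fovy': 45.80982547673952, 'cx': 274.5991715804707, 'cy': 209.48177574911062, 'k1': -0.14724061155486912, 'rvec': array([ 0.857, -2.548,  1.045]), 'tvec': array([0.331, 0.393, 1.075])} (array([-0.039,  0.574,  1.044]), array([ 0.427, -0.56 , -0.71 ]))
carrier [([230.0, 230.0], 0.7)]
bay [([233.0, 228.0], 0.96), ([222.0, 208.0], 0.26)]
hinge_bolt [([233.0, 225.0], 0.75), ([222.0, 210.0], 0.6)]
catch_bolt [([233.0, 230.0], 0.55)]
strap [([221.0, 207.0], 0.86)]
handle [([223.0, 205.0], 0.69)]
notch [([223.0, 206.0], 0.58)]
sample_bottle [([293.0, 261.0], 0.62)]
base_bottle [([292.0, 261.0], 0.93)]
waste_bottle [([326.0, 241.0], 0.59)]
timer [([244.0, 311.0], 0.57)]
top {'fovy': 46.397110210168385, 'cx': 278.6000595932628, 'cy': 201.49926372264576, 'k1': -0.07515091402431393, 'rvec': array([ 2.176, -2.114,  0.148]), 'tvec': array([-0.133,  0.529,  1.204])} (array([ 0.357, -0.126,  1.266]), array([ 0.125,  0.003, -0.992]))
carrier [([276.0, 156.0], 0.7)]
bay [([279.0, 156.0], 0.66)]
hinge_bolt [([197.0, 231.0], 0.68), ([276.0, 159.0], 0.58), ([238.0, 163.0], 0.2)]
catch_bolt [([277.0, 155.0], 0.8)]
strap [([236.0, 164.0], 0.55)]
handle [([240.0, 166.0], 0.76)]
notch [([239.0, 163.0], 0.83)]
sample_bottle [([373.0, 242.0], 0.81)]
base_bottle [([256.0, 242.0], 0.66)]
waste_bottle [([305.0, 253.0], 0.84)]
timer [([199.0, 232.0], 0.67)]
```

View pics/scene0.png

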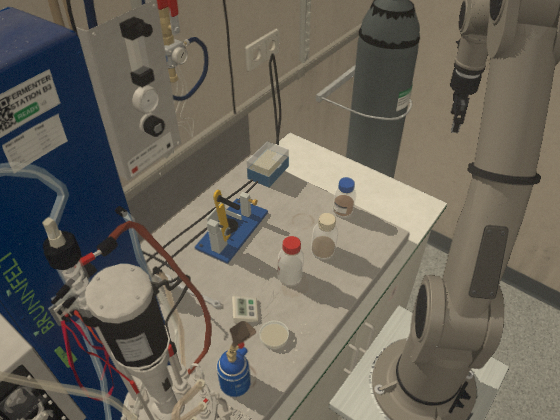

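View pics/top0.png

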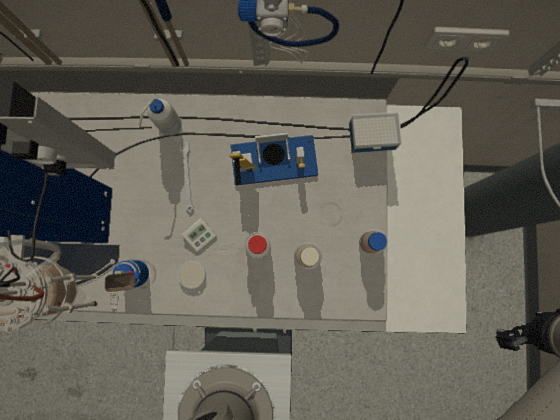

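The scene picture shows the carrier at (232,230) and the blue-capped bottle at about (345,195). In the top picture its cap is at (377,241), the carrier plate spans (231,138)-(318,186), and the strap stands at the left (y+) end.

```bash
python3 - <<'E'
from h import *
np.set_printoptions(precision=4,suppress=True)
im=cv2.imread('pics/top0.png'); hsv=cv2.cvtColor(im,cv2.COLOR_BGR2HSV)
m=cv2.inRange(hsv,(100,120,40),(125,255,255))
print('cap',onz('top',(377,241),.118), tri([ray('top',(377,241)),ray('scene',(347,185))]))
for n,p,z in [('red',(258,245),.136),('cream',(308,257),.13),('timer',(200,236),.025)]: print(n,onz('top',p,z))
sub=np.zeros_like(m); sub[125:195,222:325]=m[125:195,222:325]
c=np.vstack([x for x in cv2.findContours(sub,0,2)[0] if cv2.contourArea(x)>60])
P=np.array([onz('top',p[0],.012)[:2] for p in c.astype(float)])
r=cv2.minAreaRect((P*1000).astype(np.float32)); print(r)
crop=cv2.resize(im[120:200,215:335],None,fx=6.5,fy=6.5,interpolation=2)
cv2.imwrite('pics/c1.png',crop)
E
```

```text
cap [ 0.4342 -0.3519  0.118 ] [ 0.434  -0.3544  0.1078]
red [ 0.4161 -0.074   0.136 ]
cream [ 0.3921 -0.19    0.13  ]
timer [0.4403 0.0793 0.025 ]
((646.5963134765625, -102.00263977050781), (107.75299072265625, 216.25408935546875), 8.32569408416748)
```

View pics/c1.png

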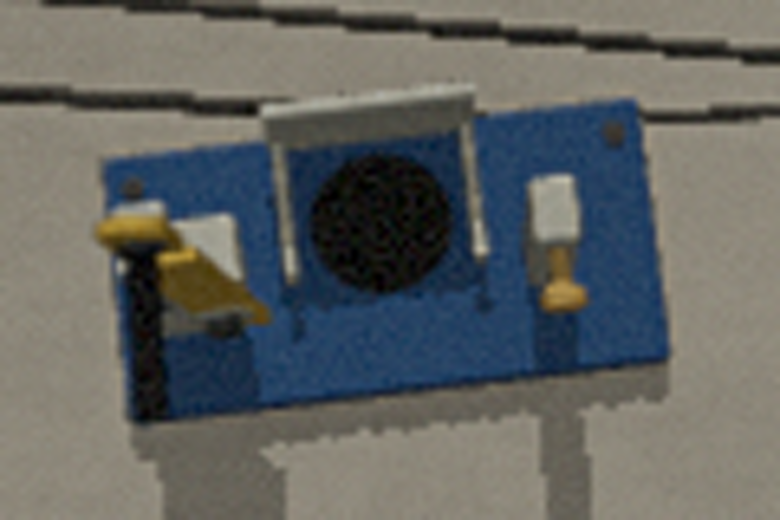

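The crop shows the plate's corners at about (231,144), (313,135), (318,175) and (235,185). Carrier yaw comes to +8.3° and its centre to (0.647, -0.102). Moving over the bottle first.

Request:
arm_command(
  rows=[0.265, -0.182, 0, 14.3, 0.265, -0.182, 0, 14.3, 0.265, -0.182, 0, 14.3, 0.265, -0.182, 0, 14.3, 0.265, -0.182, 0, 14.3, 0.265, -0.182, 0, 14.3, 0.265, -0.182, 0, 14.3, 0.265, -0.182, 0, 14.3, 0.265, -0.182, 0, 14.3, 0.265, -0.182, 0, 14.3],
  gripper=1,
  newtons=40,
)

```text
time: 2.03
ee_pos: [0.4354, -0.3516, 0.2565]
tcp_rot: [[0.989, 0.148, 0.001], [0.148, -0.989, 0.0], [0.001, -0.0, -1.0]]
contact_force: [-0.5, 0.0, -0.4]
width: 1.005
gripper_force: 0.0
```

```bash
cat > w1.py <<'E'
from h import *
np.set_printoptions(precision=4,suppress=True)
st=status.get_state(); im=snap('wrist','w1.png')
print(st['time'],st['ee_pos'],st['tcp_rot'])
print(imaging.get_calibration('wrist')['tool_from_camera'])
print(imaging.spot_in('wrist','sample_bottle'))
hsv=cv2.cvtColor(im,cv2.COLOR_RGB2HSV); m=cv2.inRange(hsv,(100,120,40),(125,255,255))
n,l,s,c=cv2.connectedComponentsWithStats(m)
for i in range(1,n):
    if s[i,4]>300: print(s[i],c[i],onz('wrist',c[i],.118,st), [onz('wrist',p,.118,st)[:2] for p in [(s[i,0],c[i][1]),(s[i,0]+s[i,2],c[i][1])]])
E
python3 w1.py
```

```text
2.0333 [ 0.4354 -0.3516  0.2565] [[ 0.9889  0.1484  0.0006]
 [ 0.1484 -0.9889  0.0002]
 [ 0.0007 -0.0001 -1.    ]]
[[-0.0007 -0.9615 -0.2749  0.0702]
 [ 1.     -0.0007 -0.0003 -0.0013]
 [ 0.0001 -0.2749  0.9615 -0.1167]
 [ 0.      0.      0.      1.    ]]
[]
[   0    0  184   20 2557] [79.5154  6.8166] [ 0.5715 -0.1712  0.118 ] [array([ 0.5666, -0.102 ]), array([ 0.5802, -0.2539])]
[ 260  178   46   48 1752] [282.5656 202.0325] [ 0.4392 -0.351   0.118 ] [array([ 0.4363, -0.3315]), array([ 0.4422, -0.3713])]
```

View pics/w1.png

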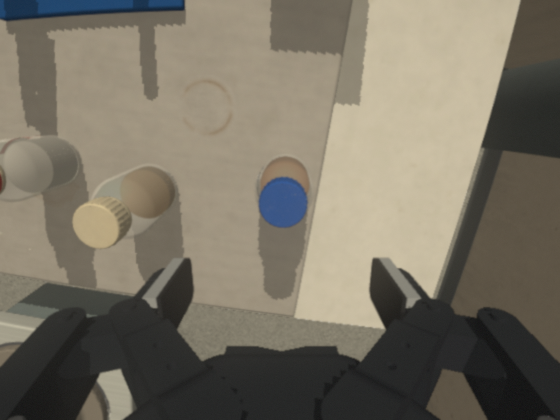

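The wrist view shows the blue cap at (283,202), which puts it at (0.438, -0.351). Descending to grip the cap.

Request:
arm_command(
  rows=[0.0025, 0, 0.04, 0, 0.0025, 0, 0.08, 0, 0.0025, 0, 0.115, 0, 0.0025, 0, 0.135, 0, 0.0025, 0, 0.1465, 0, 0.0025, 0, 0.1465, 0, 0.0025, 0, 0.1465, 0],
)

```text
time: 2.72
ee_pos: [0.436, -0.3545, 0.1102]
tcp_rot: [[0.99, 0.142, -0.0], [0.142, -0.99, -0.0], [-0.0, 0.0, -1.0]]
contact_force: [0.2, -0.3, 0.4]
width: 1.001
gripper_force: 0.0
```

Request:
arm_command(
  rows=[0, 0, 0, 0, 0, 0, 0, 0, 0, 0, 0, 0, 0, 0, 0, 0, 0, 0, 0, 0, 0, 0, 0, 0, 0, 0, 0, 0],
  gripper=0.3,
  newtons=40,
)

```text
time: 3.3
ee_pos: [0.4373, -0.354, 0.1117]
tcp_rot: [[0.99, 0.144, 0.002], [0.144, -0.99, -0.002], [0.002, 0.002, -1.0]]
contact_force: [-1.4, 0.0, 7.6]
width: 0.532
gripper_force: 39.3
```

Request:
arm_command(
  rows=[0, 0, -0.02, 0, 0, 0, -0.06, 0, 0, 0, -0.1, 0, 0.03, -0.03, -0.135, 0, 0.055, -0.07, -0.14, 0, 0.08, -0.11, -0.14, 0, 0.105, -0.15, -0.14, 0, 0.13, -0.185, -0.14, 0, 0.145, -0.2155, -0.14, 0, 0.145, -0.2155, -0.14, 0],
)

```text
time: 4.13
ee_pos: [0.5503, -0.1126, 0.2502]
tcp_rot: [[0.989, 0.15, 0.001], [0.15, -0.989, 0.003], [0.002, -0.003, -1.0]]
contact_force: [0.8, 0.9, -2.9]
width: 0.527
gripper_force: 39.5
```

```bash
python3 - <<'E'
from h import *
np.set_printoptions(precision=4,suppress=True)
st=status.get_state(); im=snap('wrist','w2.png')
print(st['time'],st['ee_pos'],st['contact_force'],st['width'])
np.save('st2.npy',st,allow_pickle=True)
for n in ['bay','catch_bolt','hinge_bolt','handle']: print(n,imaging.spot_in('wrist',n)[:2])
E
```

```text
4.1333 [ 0.5503 -0.1126  0.2502] [ 0.7857  0.9467 -2.9456] 0.5270163874948154
bay [{'point': [283.2, 90.9], 'score': 0.95}]
catch_bolt [{'point': [280.6, 90.9], 'score': 0.77}, {'point': [112.0, 244.3], 'score': 0.19}]
hinge_bolt [{'point': [279.0, 91.3], 'score': 0.72}, {'point': [128.6, 149.4], 'score': 0.24}]
handle [{'point': [127.0, 143.2], 'score': 0.74}]
```

View pics/w2.png

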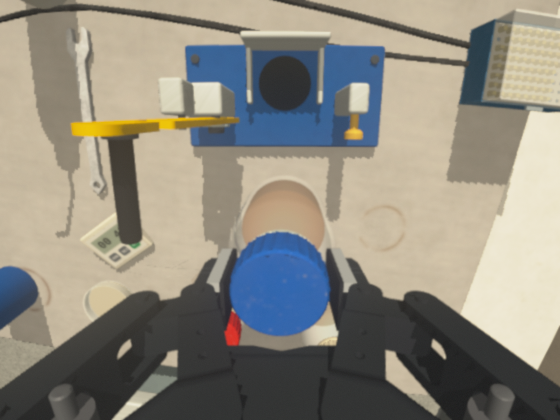

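The wrist view shows the whole plate, with corners at (187,46), (383,45), (379,146) and (192,146). The pad circle is at (285,83), the nut at (354,132), the handle from (118,135) to (130,240), and the cap in the grip at (280,283).

```bash
python3 - <<'E'
from h import *
from scipy.optimize import least_squares
np.set_printoptions(precision=4,suppress=True)
st=np.load('st2.npy',allow_pickle=True).item()
X=np.array([[55,110,12],[55,-110,12],[-55,-110,12],[-55,110,12],[14,0,12]])/1000
p=np.array([[187,46],[383,45],[379,146],[192,146],[285,83]],float)
pt=np.array([[231.2,144.3],[313.2,135.1],[317.8,175.1],[235,184.9],[273.6,154.2]])
def w(q,X): c,s=np.cos(q[2]),np.sin(q[2]); return np.c_[q[0]+c*X[:,0]-s*X[:,1],q[1]+s*X[:,0]+c*X[:,1],X[:,2]]
for nm,cm,pp,s in [('w','wrist',p,st),('t','top',pt,None)]:
    f=lambda q:(np.array([proj(cm,x,s) for x in w(q,X)])-pp).ravel()
    r=least_squares(f,[.647,-.102,.145]); q=r.x; print(nm,q,np.degrees(q[2]),r.fun.reshape(-1,2).round(1).tolist()); print('bay',w(q,X[4:]))
    if nm=='w':
        Y=np.array([[-43,-65,75],[-20,-74,90],[-20,-56,90],[-22,56,90]])/1000
        print([proj(cm,x,s).round(0).tolist() for x in w(q,Y)])
for z in (.255,.259): print('cap',onz('wrist',(280,283),z,st))
R=st['tcp_rot']; print((R.T@(onz('wrist',(280,283),.2565,st)-st['ee_pos'])))
E
```

```text
w [ 0.6492 -0.1003  0.1539] 8.815433714950597 [[-3.3, -0.9], [3.6, -0.7], [0.6, 0.6], [-1.1, 1.3], [0.2, 0.5]]
bay [[ 0.6631 -0.0982  0.012 ]]
[[354.0, 139.0], [370.0, 113.0], [350.0, 113.0], [223.0, 116.0]]
t [ 0.6468 -0.1032  0.1429] 8.187927060283602 [[-0.7, -0.2], [0.1, -0.3], [0.8, 0.3], [-0.3, -0.0], [0.1, 0.2]]
bay [[ 0.6607 -0.1012  0.012 ]]
cap [ 0.5562 -0.1099  0.255 ]
cap [ 0.5585 -0.1096  0.259 ]
[ 0.0071 -0.0018 -0.0063]
```

Request:
arm_command(
  rows=[0.025, 0.001, 0, 0, 0.05, 0.002, 0, 0, 0.075, 0.003, 0.01, 0, 0.095, 0.004, 0.03, 0, 0.105, 0.004, 0.045, 0, 0.105, 0.004, 0.05, 0, 0.105, 0.004, 0.05, 0],
)

```text
time: 4.97
ee_pos: [0.6516, -0.1097, 0.1975]
tcp_rot: [[0.99, 0.142, -0.005], [0.142, -0.99, -0.0], [-0.005, -0.0, -1.0]]
contact_force: [-1.2, -0.5, -4.1]
width: 0.523
gripper_force: 38.6
```

```bash
python3 - <<'E'
from h import *
st=status.get_state(); im=snap('wrist','w3.png'); snap('top','t3.png')
print(st['time'],st['ee_pos'],st['contact_force'],st['width'])
np.save('st3.npy',st,allow_pickle=True)
a=cv2.imread('pics/w3.png');b=cv2.imread('pics/t3.png')
b=cv2.resize(b[110:210,210:330],None,fx=3.2,fy=3.2,interpolation=2)
c=np.zeros((420,800,3),np.uint8);c[:, :416]=a[:,72:488];c[:320,416:]=b
cv2.imwrite('pics/c3.png',c)
E
```

```text
4.9667 [ 0.65163747 -0.10968487  0.19753561] [-1.19581903 -0.49669973 -4.07211526] 0.522878546458852
```

View pics/c3.png

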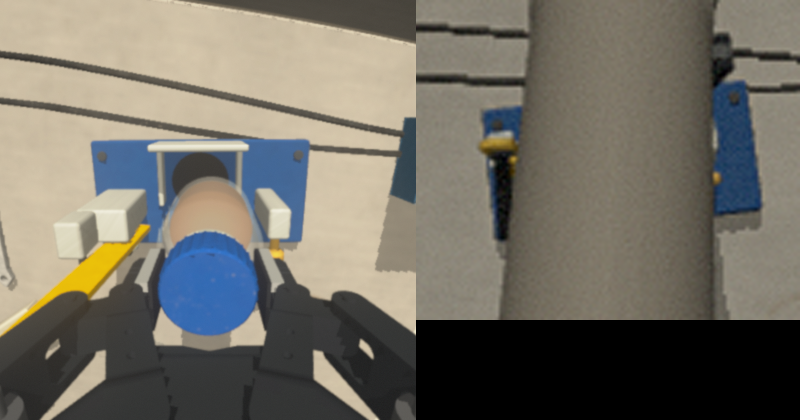

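The left picture shows the bottle in front of the bay: cap at about column 281 of the full image, plate centred near column 272, so it should go slightly left. The strap passes clear at the left. In the top view the arm hides the bay.

```bash
python3 - <<'E'
from h import *
from scipy.optimize import least_squares
np.set_printoptions(precision=4,suppress=True)
st=np.load('st3.npy',allow_pickle=True).item()
X=np.array([[55,110,12],[55,-110,12],[-55,-110,12]])/1000
p=np.array([[164,142],[380,140],[375,241]],float)
def w(q,X): c,s=np.cos(q[2]),np.sin(q[2]); return np.c_[q[0]+c*X[:,0]-s*X[:,1],q[1]+s*X[:,0]+c*X[:,1],X[:,2]]
r=least_squares(lambda q:(np.array([proj('wrist',x,st) for x in w(q,X)])-p).ravel(),[.647,-.102,.145]); q=r.x
print(q,np.degrees(q[2]),r.fun.round(1)); bay=w(q,np.array([[.014,0,.012]]))[0]
print('bay',bay)
a=np.linspace(0,6.283,90); 
def cap(u):
    P=np.array([proj('wrist',[u[0]+.022*np.cos(t),u[1]+.022*np.sin(t),u[2]],st) for t in a]); return [P[:,0].min()-232,P[:,0].max()-330,P[:,1].max()-334]
r=least_squares(cap,[.655,-.11,.204],diff_step=1e-4); print('cap',r.x,r.fun)
c,s=np.cos(q[2]),np.sin(q[2])
R=st['tcp_rot']
u=np.array([*r.x[:2],0]);print('needed tool shift',R.T@(np.r_[bay[:2],0]-u), 'TCP goal',st['ee_pos'][:2]+bay[:2]-u[:2])
E
```

```text
[ 0.6488 -0.1     0.1555] 8.907391202978832 [-3.3  0.3  3.1 -1.1  0.2  1.7]
bay [ 0.6627 -0.0978  0.012 ]
cap [ 0.6484 -0.1088  0.1952] [-0.  0. -0.]
needed tool shift [ 0.0157 -0.0088 -0.0001] TCP goal [ 0.6659 -0.0987]
```

Request:
arm_command(
  rows=[0.0116, -0.0076, 0, 0, 0.0116, -0.0076, 0.01, 0, 0.0116, -0.0076, 0.02, 0, 0.0116, -0.0076, 0.02, 0, 0.0116, -0.0076, 0.02, 0],
)

```text
time: 5.48
ee_pos: [0.6627, -0.099, 0.1786]
tcp_rot: [[0.99, 0.144, -0.003], [0.144, -0.99, -0.0], [-0.003, -0.0, -1.0]]
contact_force: [-0.5, 0.2, -3.6]
width: 0.523
gripper_force: 38.7
```

Request:
arm_command(
  rows=[0, 0.001, 0.012, 0, 0, 0.001, 0.024, 0, 0, 0.001, 0.036, 0, 0, 0.001, 0.045, 0, 0, 0.001, 0.05, 0, 0, 0.001, 0.052, 0, 0, 0.001, 0.052, 0],
)

```text
time: 6.07
ee_pos: [0.6636, -0.0997, 0.127]
tcp_rot: [[0.99, 0.144, -0.001], [0.144, -0.99, 0.0], [-0.001, -0.0, -1.0]]
contact_force: [-0.3, -0.2, -4.1]
width: 0.52
gripper_force: 38.7
```

Request:
arm_command(
  rows=[0, 0, 0.0015, 0, 0, 0, 0.003, 0, 0, 0, 0.003, 0],
)

```text
time: 6.32
ee_pos: [0.6641, -0.0998, 0.125]
tcp_rot: [[0.99, 0.144, 0.001], [0.144, -0.99, -0.0], [0.001, 0.0, -1.0]]
contact_force: [-0.6, -0.1, -2.3]
width: 0.522
gripper_force: 38.7
```

Request:
arm_command(
  rows=[0, 0, 0.001, 0, 0, 0, 0.0015, 0, 0, 0, 0.0015, 0],
)

```text
time: 6.57
ee_pos: [0.6645, -0.0998, 0.1245]
tcp_rot: [[0.99, 0.144, 0.001], [0.144, -0.99, -0.0], [0.001, 0.0, -1.0]]
contact_force: [-2.3, -0.5, 3.4]
width: 0.525
gripper_force: 40.2
```

Request:
arm_command(
  rows=[0, 0, 0, 0, 0, 0, 0, 0, 0, 0, 0, 0, 0, 0, 0, 0],
  gripper=0.72,
)

```text
time: 6.9
ee_pos: [0.664, -0.0998, 0.1233]
tcp_rot: [[0.99, 0.144, 0.0], [0.144, -0.99, -0.0], [0.0, 0.0, -1.0]]
contact_force: [-0.1, -0.0, 0.6]
width: 0.723
gripper_force: 0.0
```

Request:
arm_command(
  rows=[0, 0, -0.015, 0, 0, 0, -0.04, 0, 0, 0, -0.08, 0, 0, 0, -0.12, 0, -0.03, 0, -0.155, 0, -0.07, 0, -0.18, 0, -0.11, 0, -0.19, 0, -0.13, 0, -0.19, 0, -0.13, 0, -0.19, 0, -0.13, 0, -0.19, 0],
)

```text
time: 7.73
ee_pos: [0.5345, -0.1191, 0.3142]
tcp_rot: [[0.99, 0.142, 0.002], [0.142, -0.99, -0.001], [0.001, 0.001, -1.0]]
contact_force: [0.4, 0.3, 0.2]
width: 0.722
gripper_force: 0.0
```

```bash
python3 - <<'E'
from h import *
st=status.get_state(); im=snap('wrist','w4.png'); snap('top','t4.png')
print(st['time'],st['ee_pos'],st['contact_force'],st['width'])
np.save('st4.npy',st,allow_pickle=True)
print(imaging.spot_in('wrist','handle'),imaging.spot_in('wrist','sample_bottle'))
a=cv2.imread('pics/w4.png');b=cv2.imread('pics/t4.png')
b=cv2.resize(b[110:210,210:330],None,fx=2.6,fy=2.6,interpolation=2)
c=np.zeros((420,800,3),np.uint8);c[:, :488]=a[:,:488];c[:260,488:]=b
cv2.imwrite('pics/c4.png',c)
E
```

```text
7.7333 [ 0.53445888 -0.11912436  0.31417315] [0.3700924  0.28221414 0.16693808] 0.7218774076161175
[{'point': [158.6, 121.2], 'score': 0.58}] [{'point': [280.1, 66.0], 'score': 0.77}]
```

View pics/c4.png

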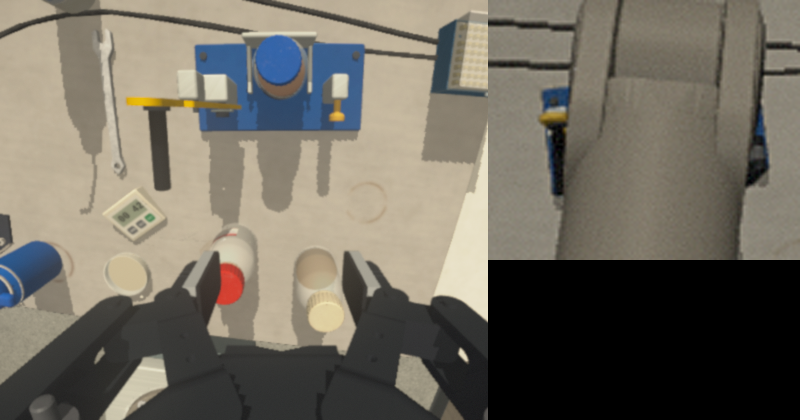

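The bottle stands between the rails, with its cap at (280,60). The handle bar runs from (157,107) to (162,187) and the strap is still open.

```bash
python3 - <<'E'
from h import *
np.set_printoptions(precision=4,suppress=True)
st=np.load('st4.npy',allow_pickle=True).item(); R=st['tcp_rot']
print('yaw',np.degrees(np.arctan2(R[1,0],R[0,0])))
print('cap',onz('wrist',(280,60),.130,st))
a,b=onz('wrist',(157,107),.215,st),onz('wrist',(162,187),.215,st); print('bar',a,b,np.linalg.norm(a-b),np.degrees(np.arctan2((a-b)[1],(a-b)[0])))
def w(q,X): c,s=np.cos(q[2]),np.sin(q[2]); return np.c_[q[0]+c*X[:,0]-s*X[:,1],q[1]+s*X[:,0]+c*X[:,1],X[:,2]]
Y=np.array([[-28.5,82.2,215],[-88.5,82.2,215],[-66,82.2,215],[-27,-65,75],[14,0,12]])/1000
for q in [(.649,-.1,np.radians(8.85)),(.6468,-.1032,np.radians(8.2)),(.648,-.1015,np.radians(8.4))]:
    W=w(q,Y);print(W); print([proj('wrist',x,st).round().tolist() for x in W[:3]])
W=W[2]
print('shift',R.T@(W-st['ee_pos']))
E
```

```text
yaw 8.181518484353196
cap [ 0.6604 -0.0989  0.13  ]
bar [ 0.6034 -0.0215  0.215 ] [ 0.5473 -0.0275  0.215 ] 0.056373629722811 6.057379506306972
[[ 0.6082 -0.0232  0.215 ]
 [ 0.5489 -0.0324  0.215 ]
 [ 0.5711 -0.0289  0.215 ]
 [ 0.6323 -0.1684  0.075 ]
 [ 0.6628 -0.0978  0.012 ]]
[[160.0, 100.0], [169.0, 186.0], [165.0, 155.0]]
[[ 0.6069 -0.0259  0.215 ]
 [ 0.5475 -0.0345  0.215 ]
 [ 0.5698 -0.0313  0.215 ]
 [ 0.6293 -0.1714  0.075 ]
 [ 0.6607 -0.1012  0.012 ]]
[[164.0, 103.0], [171.0, 188.0], [168.0, 157.0]]
[[ 0.6078 -0.0243  0.215 ]
 [ 0.5484 -0.0331  0.215 ]
 [ 0.5707 -0.0298  0.215 ]
 [ 0.6308 -0.1697  0.075 ]
 [ 0.6618 -0.0995  0.012 ]]
[[161.0, 101.0], [170.0, 187.0], [167.0, 156.0]]
shift [ 0.0484 -0.0833  0.0992]
```

Request:
arm_command(
  rows=[0.02, -0.035, 0.005, 0, 0.035, -0.065, 0.015, 0, 0.048, -0.086, 0.03, 0, 0.048, -0.086, 0.03, 0, 0.048, -0.086, 0.03, 0, 0.048, -0.086, 0.03, 0],
  gripper=0.6,
)

```text
time: 8.43
ee_pos: [0.5708, -0.0269, 0.2827]
tcp_rot: [[0.99, 0.144, -0.001], [0.144, -0.99, -0.0], [-0.001, 0.0, -1.0]]
contact_force: [0.0, -0.6, 0.1]
width: 0.603
gripper_force: 0.0
```

```bash
python3 - <<'E'
from h import *
st=status.get_state(); im=snap('wrist','w5.png')
print(st['time'],st['ee_pos'],st['tcp_rot'][:2,0],st['contact_force'],st['width'])
np.save('st5.npy',st,allow_pickle=True)
print(imaging.spot_in('wrist','handle'))
E
```

```text
8.4333 [ 0.57079299 -0.02685618  0.28268563] [0.98959964 0.14384431] [ 0.04097192 -0.63918372  0.13369426] 0.6027636340248296
[{'point': [283.7, 188.4], 'score': 0.61}]
```

View pics/w5.png

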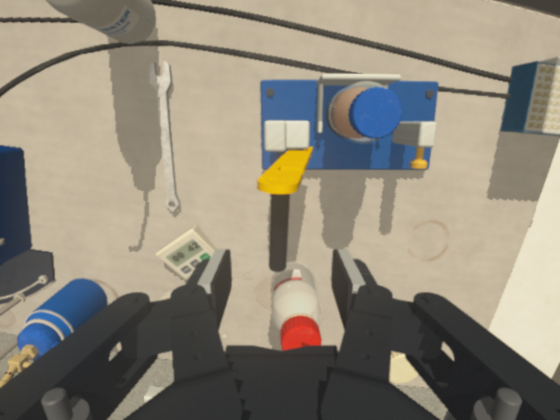

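The bar runs from (281,192) to (277,270), almost centred between the fingers.

```bash
python3 - <<'E'
from h import *
np.set_printoptions(precision=4,suppress=True)
st=np.load('st5.npy',allow_pickle=True).item(); R=st['tcp_rot']
for z in (.21,.215,.22):
    a,b=onz('wrist',(280.5,190),z,st),onz('wrist',(277,270),z-.004,st); g=a+(b-a)*37.5/60
    print(a,b,np.linalg.norm(a-b),'shift to grip',R.T@(g-st['ee_pos']))
E
```

```text
[ 0.5991 -0.0211  0.21  ] [ 0.5405 -0.027   0.206 ] 0.059065626290402864 shift to grip [-0.0079 -0.0033  0.0752]
[ 0.6002 -0.0209  0.215 ] [ 0.543  -0.0267  0.211 ] 0.057567495886233895 shift to grip [-0.0058 -0.0032  0.0702]
[ 0.6013 -0.0208  0.22  ] [ 0.5456 -0.0264  0.216 ] 0.056069554740367164 shift to grip [-0.0038 -0.0032  0.0652]
```

Request:
arm_command(
  rows=[-0.006, -0.003, 0.02, 0, -0.006, -0.003, 0.045, 0, -0.006, -0.003, 0.058, 0, -0.006, -0.003, 0.063, 0, -0.006, -0.003, 0.063, 0, -0.006, -0.003, 0.063, 0],
)

```text
time: 9.03
ee_pos: [0.5646, -0.0251, 0.2212]
tcp_rot: [[0.99, 0.143, 0.001], [0.143, -0.99, -0.0], [0.001, 0.0, -1.0]]
contact_force: [-0.3, 0.1, -0.6]
width: 0.601
gripper_force: 0.0
```

Request:
arm_command(
  rows=[0, 0, 0, 0, 0, 0, 0, 0, 0, 0, 0, 0, 0, 0, 0, 0, 0, 0, 0, 0, 0, 0, 0, 0, 0, 0, 0, 0, 0, 0, 0, 0],
  gripper=0,
  newtons=30,
)

```text
time: 9.7
ee_pos: [0.5643, -0.0244, 0.2208]
tcp_rot: [[0.99, 0.144, 0.001], [0.144, -0.99, -0.0], [0.001, 0.0, -1.0]]
contact_force: [-1.2, -0.4, 5.1]
width: 0.127
gripper_force: 29.5
```

Gripped. Pulling the strap out 16 mm along its length.

Request:
arm_command(
  rows=[0, 0, -0.004, 0, 0, -0.001, -0.008, 0, 0, -0.0015, -0.012, 0, 0, -0.002, -0.0158, 0, 0, -0.002, -0.0158, 0, 0, -0.002, -0.0158, 0],
)

```text
time: 10.2
ee_pos: [0.5638, -0.0223, 0.2363]
tcp_rot: [[0.99, 0.144, 0.0], [0.144, -0.99, 0.0], [0.0, 0.0, -1.0]]
contact_force: [0.8, 0.6, -0.4]
width: 0.131
gripper_force: 29.2
```

Request:
arm_command(
  rows=[0, 0.0136, -0.0011, 0, 0, 0.0273, -0.001, 0, 0, 0.041, 0.0003, 0, 0, 0.0544, 0.0028, 0, 0, 0.0676, 0.0065, 0, 0, 0.0804, 0.0113, 0, 0, 0.0928, 0.0172, 0, 0, 0.1046, 0.0241, 0, 0, 0.1158, 0.0321, 0, 0, 0.1262, 0.041, 0],
)

```text
time: 11.03
ee_pos: [0.582, -0.1485, 0.1942]
tcp_rot: [[0.99, 0.144, -0.0], [0.144, -0.99, 0.0], [-0.0, -0.0, -1.0]]
contact_force: [0.8, 0.9, -0.4]
width: 0.126
gripper_force: 29.3
```

Request:
arm_command(
  rows=[0, 0.0096, 0.0097, 0, 0, 0.0183, 0.0203, 0, 0, 0.026, 0.0316, 0, 0, 0.0328, 0.0435, 0, 0, 0.0385, 0.056, 0, 0, 0.0422, 0.0663, 0, 0, 0.0446, 0.0742, 0, 0, 0.0459, 0.0795, 0, 0, 0.0459, 0.0795, 0, 0, 0.0459, 0.0795, 0],
)

```text
time: 11.87
ee_pos: [0.5887, -0.1927, 0.1156]
tcp_rot: [[0.99, 0.144, 0.0], [0.144, -0.99, -0.0], [0.0, 0.0, -1.0]]
contact_force: [1.7, 1.4, -1.1]
width: 0.125
gripper_force: 30.3
```

```bash
python3 - <<'E'
from h import *
st=status.get_state(); im=snap('wrist','w6.png')
print(st['time'],st['ee_pos'],st['tcp_rot'][:2,0],st['contact_force'],st['moment'],st['width'])
np.save('st6.npy',st,allow_pickle=True)
a=cv2.imread('pics/w6.png'); cv2.imwrite('pics/c6.png',cv2.resize(a[90:350,130:430],None,fx=2.3,fy=2.3,interpolation=2))
E
```

```text
11.8667 [ 0.58865684 -0.19268233  0.11560293] [0.98959072 0.14391034] [ 1.68019097  1.35956736 -1.12884651] [ 0.31180988 -0.20537319 -0.05958279] 0.12522690512856394
```

View pics/c6.png

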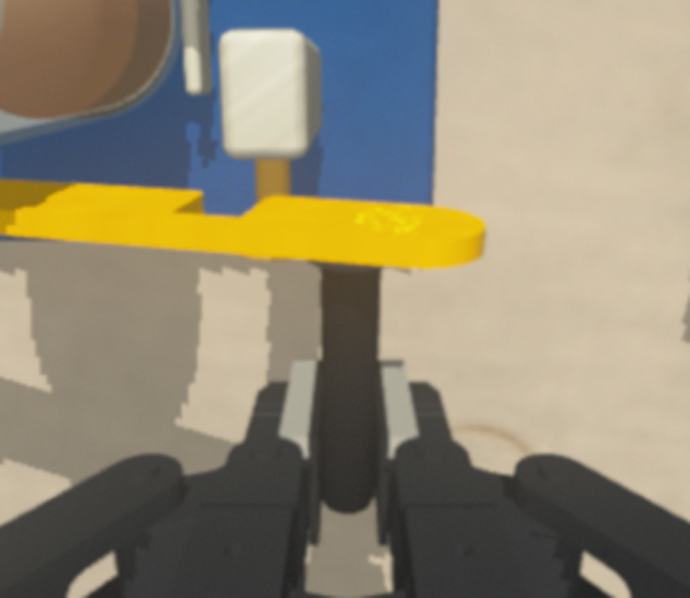

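The crop shows the strap just above the catch bolt. The brass shank shows behind it at full-image (249,165). The strap is yawed a few degrees, and the notch looks like the gap at crop columns 203–260.

```bash
python3 - <<'E'
from h import *
np.set_printoptions(precision=1,suppress=True)
st=np.load('st6.npy',allow_pickle=True).item(); R=st['tcp_rot']; T=st['ee_pos']
print('f',cam('wrist',st)[1], cam('wrist',st)[0]['cx'])
def tl(c,z): 
    p=np.array(c)/2.3+[130,90]; return R.T@(onz('wrist',p,z,st)-T)*1000
print('bolt at post',tl((273,157),.075),'bolt at strap edge',tl((273,195),.075))
for c in [(228,155),(305,155)]: print('post top front corner',tl(c,.09))
print('handle base',tl((350,265),.1096),'mid',tl((348,400),.1096))
ph=np.radians(13); 
def sp(y,z,x): # strap -> tool frame via handle at grasp point (0,0,6mm)
    dy=-(y+157)*np.cos(ph)+0; # +y strap -> right? tool y = -carrier y
    Y=(y+157)*np.cos(ph)+z*np.sin(ph); Z=-(y+157)*np.sin(ph)+z*np.cos(ph)
    return T+R@(np.array([x+40,-Y,6-Z])/1000)
for n,a in dict(nb1=(-123,-12,2.5),nb2=(-137,-12,2.5),roof1=(-123,5.5,2.5),roof2=(-137,5.5,2.5),topb=(-130,12,2.5),topf=(-130,12,-2.5),end=(-170,0,0)).items():
    print(n,(proj('wrist',sp(*a),st)-[130,90])*2.3, R.T@(sp(*a)-T)*1000)
print('bolt z.075 model', [((proj('wrist',T+R@np.array([x,-23.,1e3*(T[2]-.075)])/1e3,st)-[130,90])*2.3) for x in (39,46)])
E
```

```text
f 301.4706288461525 281.0756016117427
bolt at post [ 52.8 -18.1  40.6] bolt at strap edge [ 44.1 -18.3  40.6]
post top front corner [ 54.9 -25.7  25.6]
post top front corner [54.8 -9.9 25.6]
handle base [36.9 -0.8  6. ] mid [ 9.7 -1.2  6. ]
nb1 [207.7 215. ] [ 42.5 -30.4  25.3]
nb2 [271.4 217.8] [ 42.5 -16.8  22.2]
roof1 [168.8 232.8] [ 42.5 -34.4   8.3]
roof2 [239.6 236.4] [ 42.5 -20.7   5.1]
topb [188.1 242.6] [ 42.5 -29.    0.4]
topf [189.9 270.3] [ 37.5 -29.    0.4]
end [425.8 252.6] [40.  12.7  3.1]
bolt z.075 model [array([253.4, 217.1]), array([252.3, 186.9])]
```

Geometry: the strap is about 5 mm short radially and 5 mm too far forward. Correcting both while it's still above the bolt.

Request:
arm_command(
  rows=[0.002, 0.002, 0, 0, 0.004, 0.004, 0, 0, 0.005, 0.005, 0, 0, 0.005, 0.006, 0.004, 0, 0.005, 0.007, 0.008, 0, 0.005, 0.0075, 0.011, 0, 0.005, 0.0075, 0.011, 0],
)

```text
time: 12.5
ee_pos: [0.594, -0.1996, 0.1037]
tcp_rot: [[0.99, 0.143, -0.001], [0.143, -0.99, 0.0], [-0.001, -0.0, -1.0]]
contact_force: [-0.3, 1.0, 0.9]
width: 0.126
gripper_force: 30.0
```

```bash
python3 - <<'E'
from h import *
st=status.get_state(); im=snap('wrist','w7.png')
print(st['time'],st['ee_pos'],st['tcp_rot'][:2,0],st['contact_force'],st['moment'],st['width'])
np.save('st7.npy',st,allow_pickle=True)
a=cv2.imread('pics/w7.png'); cv2.imwrite('pics/c7.png',cv2.resize(a[110:240,170:370],None,fx=4,fy=4,interpolation=2))
E
```

```text
12.5 [ 0.59404963 -0.19961229  0.10367376] [0.9896896  0.14322517] [-0.33769983  0.95527768  0.89025077] [0.29861778 0.11920138 0.01806131] 0.1264680637056397
```

View pics/c7.png

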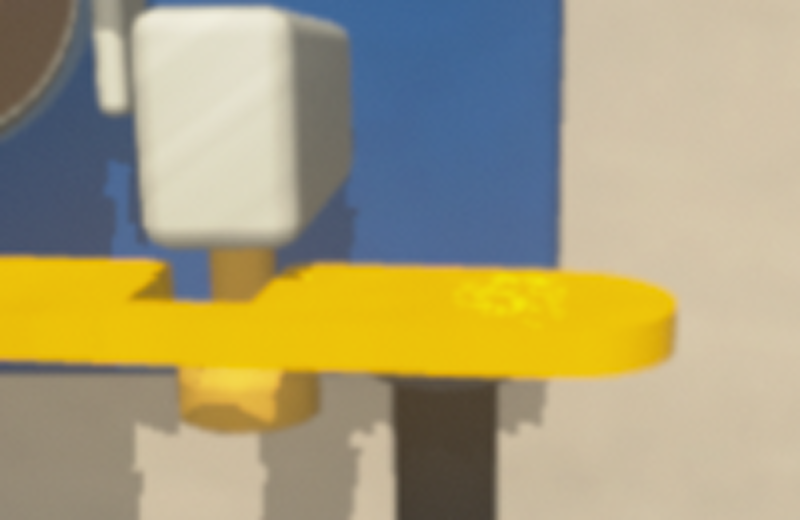

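The notch mouth (crop columns 170–310) straddles the brass shank (212–275), with the nut in front of the strap and the post behind. Easing it down.

Request:
arm_command(
  rows=[0, 0.0005, 0.003, 0, 0, 0.0008, 0.006, 0, 0, 0.001, 0.009, 0, 0, 0.0012, 0.012, 0, 0, 0.0012, 0.012, 0],
)

```text
time: 12.97
ee_pos: [0.5944, -0.2006, 0.0919]
tcp_rot: [[0.99, 0.144, -0.001], [0.144, -0.99, 0.0], [-0.001, -0.0, -1.0]]
contact_force: [0.3, 1.4, 1.2]
width: 0.128
gripper_force: 29.7
```

Request:
arm_command(
  rows=[0, 0.0002, 0.003, 0, 0, 0.0003, 0.006, 0, 0, 0.0004, 0.0085, 0, 0, 0.0004, 0.0105, 0, 0, 0.0004, 0.0105, 0],
)

```text
time: 13.38
ee_pos: [0.5952, -0.201, 0.0822]
tcp_rot: [[0.99, 0.144, 0.001], [0.144, -0.99, -0.0], [0.001, 0.0, -1.0]]
contact_force: [-0.4, 1.1, 3.8]
width: 0.121
gripper_force: 30.5
```

Request:
arm_command(
  rows=[0, 0, 0.001, 0, 0, 0, 0.002, 0, 0, 0, 0.003, 0, 0, 0, 0.003, 0, 0, 0, 0.003, 0],
)

```text
time: 13.8
ee_pos: [0.5954, -0.201, 0.0801]
tcp_rot: [[0.99, 0.144, 0.001], [0.144, -0.99, -0.0], [0.001, 0.001, -1.0]]
contact_force: [-1.8, 2.2, 8.9]
width: 0.122
gripper_force: 31.0
```

Request:
arm_command(
  rows=[0, 0, 0.001, 0, 0, 0, 0.001, 0, 0, 0, 0.001, 0],
)

```text
time: 14.05
ee_pos: [0.5955, -0.201, 0.0796]
tcp_rot: [[0.99, 0.144, 0.002], [0.144, -0.99, -0.0], [0.002, 0.001, -1.0]]
contact_force: [-2.5, 1.5, 12.1]
width: 0.124
gripper_force: 31.4
```

Request:
arm_command(
  rows=[0, 0, 0, 0, 0, 0, 0, 0, 0, 0, 0, 0, 0, 0, 0, 0],
  gripper=0.45,
)

```text
time: 14.38
ee_pos: [0.5943, -0.2013, 0.0776]
tcp_rot: [[0.99, 0.143, -0.001], [0.143, -0.99, -0.0], [-0.001, -0.0, -1.0]]
contact_force: [-0.1, -0.3, -0.1]
width: 0.448
gripper_force: 0.0
```

Request:
arm_command(
  rows=[0, 0, -0.01, 0, 0, 0, -0.025, 0, 0, 0, -0.045, 0, 0, 0, -0.07, 0, -0.02, 0, -0.1, 0, -0.04, 0, -0.1, 0, -0.04, 0, -0.1, 0],
)

```text
time: 14.97
ee_pos: [0.5528, -0.2086, 0.1805]
tcp_rot: [[0.99, 0.141, 0.001], [0.141, -0.99, -0.002], [0.0, 0.002, -1.0]]
contact_force: [-1.7, -0.4, -0.2]
width: 0.455
gripper_force: 0.0
```

```bash
python3 - <<'E'
from h import *
np.set_printoptions(precision=4,suppress=True)
st=status.get_state(); im=snap('wrist','w8.png'); R=st['tcp_rot'];T=st['ee_pos']
print(st['time'],T,st['contact_force'],st['width'])
hsv=cv2.cvtColor(im,cv2.COLOR_RGB2HSV); m=cv2.inRange(hsv,(18,150,90),(32,255,255))
n,l,s,c=cv2.connectedComponentsWithStats(m)
for i in range(1,n):
    if s[i,4]>150: print(s[i],c[i])
i=1+s[1:,4].argmax(); ys,xs=np.nonzero(l==i)
# top-edge outline every 10 columns, mapped to strap-top plane z=.0855
for x in range(xs.min(),xs.max()+1,9):
    r=ys[xs==x]; print(x,r.min(),r.max(),[(R.T@(onz('wrist',(x,v),.0855,st)-T)*1000).round(1)[:2].tolist() for v in (r.min(),r.max())])
print('handle',imaging.spot_in('wrist','handle'), 'home handle base px', proj('wrist',[0.5954+.99*.0375,-.201+.144*.0375,.0735],st))
E
```

```text
14.9667 [ 0.5528 -0.2086  0.1805] [-1.7274 -0.3569 -0.192 ] 0.45525167819345036
[  26   93  287   33 2927] [179.3536 104.7701]
26 106 109 [[85.1, -179.8], [83.1, -180.2]]
35 105 112 [[85.5, -172.7], [80.8, -173.6]]
44 103 111 [[86.5, -165.7], [81.2, -166.7]]
53 103 110 [[86.3, -158.9], [81.6, -159.8]]
62 103 110 [[86.1, -152.3], [81.4, -153.1]]
71 102 110 [[86.5, -145.6], [81.2, -146.4]]
80 101 110 [[86.9, -138.9], [81.0, -139.8]]
89 100 109 [[87.4, -132.3], [81.5, -133.2]]
98 100 109 [[87.2, -125.9], [81.3, -126.7]]
107 100 109 [[87.0, -119.5], [81.1, -120.3]]
116 100 108 [[86.9, -113.2], [81.6, -113.8]]
125 100 108 [[86.7, -106.9], [81.5, -107.5]]
134 100 107 [[86.6, -100.6], [82.0, -101.1]]
143 100 107 [[86.4, -94.4], [81.9, -94.8]]
152 99 107 [[86.9, -88.1], [81.8, -88.6]]
161 99 107 [[86.8, -81.9], [81.7, -82.4]]
170 99 107 [[86.7, -75.8], [81.6, -76.2]]
179 99 107 [[86.6, -69.7], [81.5, -70.1]]
188 98 107 [[87.2, -63.5], [81.4, -63.9]]
197 98 106 [[87.1, -57.4], [81.9, -57.8]]
206 98 106 [[87.0, -51.4], [81.9, -51.7]]
215 98 106 [[86.9, -45.3], [81.8, -45.6]]
224 98 106 [[86.9, -39.3], [81.8, -39.5]]
233 99 125 [[86.2, -33.3], [69.3, -34.0]]
242 94 125 [[89.3, -27.2], [69.3, -27.8]]
251 98 125 [[86.8, -21.3], [69.3, -21.7]]
260 97 105 [[87.4, -15.3], [82.3, -15.4]]
269 97 106 [[87.4, -9.3], [81.6, -9.4]]
278 97 106 [[87.3, -3.3], [81.6, -3.3]]
287 97 106 [[87.3, 2.7], [81.6, 2.7]]
296 97 105 [[87.4, 8.7], [82.2, 8.7]]
305 97 105 [[87.4, 14.7], [82.3, 14.7]]
handle [{'point': [240.9, 107.3], 'score': 0.84}, {'point': [204.3, 86.7], 'score': 0.53}] home handle base px [280.2742 108.2615]
```

The strap lies level and straight between post and nut, with the handle 27–29 mm beyond the nut and its seated height at 73.6 mm (home is 73.5 mm). Handing in.

```bash
python3 - <<'E'
from h import *
print(workorder.job_done())
E
```

```text
the job is handed in; nothing more can be done
None
```

The sample bottle stands in the bay and the strap is closed with its notch over the catch bolt; I handed the job in at about 15 s, and the hand-in returned no verdict. I confirmed the final strap seating from measurements, not by viewing a picture, because the picture limit was used up.

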